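# Slide a blank panel out over the inspection camera

### The job

Using only the fingertips, push the aluminium panel along the raised ledge until its end sticks out past the ledge and its end edge lies across the middle of the lens of the inspection camera that looks up from the bench at one end of the ledge. Leave the panel lying flat on the ledge and roughly square with it; only push it, never lift or carry it, and leave the camera and everything else on the bench alone.

Things in the scene. Friction and masses are not known exactly. Their poses are not given: they have to be found in the camera images.
- panel: loose bare aluminium panel, a flat plate 100 mm (its x) by 180 mm (its y) by 6 mm thick, about 0.3 kg, lying flat on the ledge; origin at the centre of its underside, z up; its y runs roughly along the ledge (within about 10 degrees at the start) and its two end edges are at y = +90 and -90 mm. It slides when pushed on an edge.
- ledge: fixed low bench riser with a black rubber top and blue-grey steel frame, 130 mm deep (its x) by 380 mm long (its y), flat top without rims, 70 mm above the bench; origin on the bench under its centre, z up; both ends (y = +190 and -190 mm) are open. Its position and yaw vary.
- lens (a point): centre of the round dark lens (32 mm across) on top of the inspection camera, a fixed square grey block 60 by 60 mm with a steel ring, 43 mm tall, standing on the bench just beyond one end of the ledge, +y or -y (it varies), its lens 42 to 56 mm past that end and 27 mm lower than the ledge's top.
- tin: loose closed steel tin, 58 mm across and 55 mm tall, standing on the bench beyond the ledge's other end; origin at the centre of its underside. To be left alone.
- spool: loose grey spool, 60 mm across and 46 mm tall, standing on the bench beyond the ledge, seen from the robot; origin at the centre of its underside. To be left alone.
- driver: loose screwdriver with a black handle, 170 mm long (along its x, handle to -x), lying on the bench beyond the ledge, seen from the robot; origin at the centre of its underside. To be left alone.
- camera: the inspection camera's block (see lens); origin at the centre of its underside. Not to be touched.
Mind the look-alikes: they are no part of the job. What is meant by the panel is not red or turquoise, and is the smaller of those in its own colour.

How it is judged:
At the end, for the whole second after the job is handed in: The panel lies flat and at rest on the ledge, its end edge across the camera's lens (within 14 mm of the lens centre, measured along the panel, and with the lens centre within 45 mm of the panel's long centre line), square with the ledge within 10 degrees ((y of lens in the frame of panel between 0.076 and 0.104 m or y of lens in the frame of panel between -0.104 and -0.076 m) and x of lens in the frame of panel between -0.045 and 0.045 m and angle between the y axis of panel and the y axis of ledge, either way round below 0.17 rad and z of panel in the frame of ledge between 0.066 and 0.074 m and angle between panel's own z axis and vertical below 0.04 rad and linear speed of panel below 0.01 m/s); the robot touches nothing.
It fails at once if the panel is lifted (more than 10 mm above the ledge's top) (z of panel in the frame of ledge above 0.08 m).
It fails at once if the panel tips more than 10 degrees or falls off the ledge (angle between panel's own z axis and vertical above 0.17 rad or z of panel in the frame of ledge below 0.055 m).
It fails at once if the robot touches the camera (more than 2 N) (contact force between any of the fingers, the arm and camera above 2 N).
It fails at once if the tin, the spool or the screwdriver is moved more than 20 mm (distance of any of tin, spool, driver from where it was at the start of the episode above 0.02 m).
It also fails if it takes over 48 s, if anything falls off the work surface, if the arm or the gripper's body presses on something with over 40 N, if the wrist force passes 120 N, or if a joint passes its speed limit or range.

### The arm

A 7-joint arm with a two-finger parallel gripper is mounted at the origin on the work surface. World frame = base frame: x ahead of the robot, y to its left, z up, the work surface at z = 0. Lengths are in m, angles in rad, forces in N, time in s.
With the tool pointing down it reaches from about 0.4 to 0.875 m from the base axis. Payload 19.3 kg.
Tool frame: the origin (TCP) lies at the very end of the fingers, on their centre line; the grasp point (between the pads) lies 19 mm behind it; z points along the fingers, y is the line along which they close (so a half turn about z gives the same grasp; the last joint's range is limited). The gripper opens to 85 mm and grips with 20 to 120 N. Pads are 22 mm wide; open, the fingers measure 114 mm over their backs; the gripper's body (76 mm by 85 mm) begins 54 mm behind the grasp point. The pads swing forward as they close: fully open they stand 13 mm farther back than shut.
Start: joints at [-1.265, 0.521, -0.036, 1.599, 0.021, 1.021, -0.113], TCP at [0.229, 0.581, 0.2] pointing down, gripper open.
Joint ranges: [-2.91, 2.91], [-0.3, 2.13], [-1.5, 1.42], [0.17, 2.43], [-1.26, 4.41], [0.16, 1.93], [-2.52, 2.52]. Speed limits (rad/s): [1.89, 1.89, 2.39, 2.39, 3.01, 3.01, 3.01].

### API

Orientations are given as [roll, pitch, yaw] about the fixed x, y, z axes, in that order (R = Rz(yaw) Ry(pitch) Rx(roll)).
In Python, from workcell import monitor, optics, job_done gives the robot as it stands.
- The arm moves only by the shell command python3 -m handwheel 'ROWS' [FORCE]. ROWS is JSON, a list of rows, each an object of numbers: "dx", "dy", "dz": the shift along the tool's x, y, z in cm; "wx", "wy", "wz": the turn, a rotation vector about the tool's x, y, z in rad; "claw": the opening in per cent of the stroke, from 0 (shut) to 100 (fully open). A call has 1 to 8 rows; each row shifts and turns the commanded pose from where the row before left it, along the tool's axes as they then stand; what a row does not reach is not made up. A row lasts 1/8 s, in which the tool goes at most 62.5 mm and 10.7 degrees, less where a joint would pass 70% of its speed; a pose out of reach is approached as far as the arm can. A call with a gripper value outside its range is refused whole. The fingers move at their own pace and stop on an object; FORCE is the grip in N (left out, the last holds). Time passes only in rows, so rows that do not move let the fingers close. It gives the time, the measured TCP pose, the force, the opening and the grip force at its end, in the units of the state.
- monitor.observe(): the state, without advancing time (a new reading comes with each control period).
- optics.grab_frame(name): name is "side" or "top"; returns a dict with "frame" (480x640x3 uint8, blue, green, red), "fovy" (degrees; the focal length in pixels is half the picture's height over the tangent of half this angle, whatever the lens; pixels are square), "cx", "cy" (the principal point, pixels), "R" (3x3) and "t" (3): a world point X has camera coordinates R X + t. Camera axes: x right, y down, z forward; pixel columns grow to the right and rows downward; lengths in m; the calibration is good to about 2 mm. A picture is of the moment at which its call begins. There is no depth.
- job_done(): hands the job in; it is judged then, once.
Trained networks look in the newest picture that a camera, given by its name, has taken for a name from the list of things; names that differ only in an ending like _2 or _b are one class to them, and where a whole thing is asked for, a point or a joint stands for the part that bears it (a point fixed in the world has none). Each returns a list of dicts, best first, with "p" (0 to 1); they miss things now and then, are a little off and sometimes report something else, mostly with a low value. They report only what shows in the picture. A call takes as long as a camera call. They do not tell look-alikes from the thing itself.
- optics.masks_of(name, camera): "region" (480x640 bool, what is visible of it) and "rect" ([left, top, width, height] in pixels, round what is visible of it).
The state is a dict: "clock": time; "qpos": joint angles; "qd": joint speeds; "joint_efforts": joint torques, N m; "position": TCP position; "tool_rot": TCP orientation; "force": force on the tool from outside, world axes, zero at the start; "moment": the same for the moment, N m; "grip_width": finger opening in m; "finger_force": force on a finger pad.
Only numpy, scipy, OpenCV 4.12 (cv2) and the standard library are available. Lean on these libraries where they do the work, as an engineer would, in place of code of your own. Each camera call takes 0.05 s, during which the arm holds its last target. There are 200 camera calls.

## Working session

There is one attempt and no reset: what is moved stays moved. The work goes in short steps, Python scripts to look and compute and a shell command to move; the robot and the scene stay as the last step left them, time stands still between calls to the robot, and variables do not carry over. Pictures are saved under pics/ and viewed, at most 10 in all, crops included, and the job is handed in when it is done.

```bash
mkdir -p pics; cat > h.py <<'E'
import numpy as np,cv2
from workcell import monitor, optics, job_done
def ray(f,uv,z):
    fl=240/np.tan(np.radians(f["fovy"])/2); R=np.array(f["R"]);t=np.array(f["t"])
    uv=np.atleast_2d(uv).astype(float)
    d=np.c_[(uv[:,0]-f["cx"])/fl,(uv[:,1]-f["cy"])/fl,np.ones(len(uv))]@R
    c=-R.T@t
    return c+d*((z-c[2])/d[:,2])[:,None]
def rect(f,m,z):
    cs=max(cv2.findContours(m.astype(np.uint8),0,1)[0],key=cv2.contourArea)[:,0]
    p=ray(f,cs,z)[:,:2]
    r=cv2.minAreaRect((p*1000).astype(np.float32))
    return np.round(r[0],1),np.round(r[1],1),round(r[2],1)
E
python3 - <<'E'
from h import *
s=monitor.observe();print(s)
for c in("top","side"):
    f=optics.grab_frame(c);cv2.imwrite(f"pics/{c}0.png",f["frame"])
    print(c,-np.array(f["R"]).T@np.array(f["t"]),f["fovy"])
    for n,z in(("panel",.076),("ledge",.07),("lens",.043),("camera",.043),("tin",.055),("spool",.046),("driver",.02)):
        for d in optics.masks_of(n,c):
            if d["region"].sum()>20: print(n,round(d["p"],2),d["rect"],rect(f,d["region"],z))
E
```

```text
{'clock': 0.0, 'qpos': array([-1.26520799,  0.52204136, -0.03630481,  1.60000171,  0.02124322,
        1.02108248, -0.11280996]), 'qd': array([-1.52687275e-03,  7.78712184e-04, -6.19818965e-04,  7.51599025e-05,
       -1.09143147e-03,  7.22490427e-05,  1.99769003e-03]), 'joint_efforts': array([ 6.86556778e-04, -9.27112484e+01,  1.98016874e+00, -3.69917178e+01,
        1.78694318e-02,  8.20625253e-03,  1.87167120e-05]), 'position': array([0.22930495, 0.58102022, 0.19941123]), 'tool_rot': array([-3.14045256e+00,  1.29153359e-04,  2.76578736e+00]), 'force': array([ 0.89817143,  0.5180622 , -0.02596077]), 'moment': array([-0.00552696,  0.01068678,  0.01101647]), 'finger_force': 0.0, 'grip_width': 0.08548700957994342}
top [ 0.45170048 -0.04557236  1.2862357 ] 46.648283405814226
panel 0.88 [269.3, 191.9, 90.7, 70.8] (array([540.4, -34.6]), array([102.7, 181.2]), 15.9)
panel 0.73 [423.0, 109.9, 89.7, 84.1] (array([ 715.4, -367.9]), array([172.5,  98.3]), 50.0)
ledge 0.65 [209.8, 183.5, 180.1, 84.1] (array([542.7,  -2.8]), array([132.9, 380.2]), 12.3)
lens 0.6 [389.1, 189.2, 29.2, 32.3] (arr
[... 768 characters left out ...]
.0, 76.8, 67.2] (array([540.4, -37.1]), array([100.7, 182.1]), 15.3)
panel 0.25 [369.8, 168.0, 16.9, 25.7] (array([718.2, 102.9]), array([95.4, 50.4]), 62.0)
ledge 0.6 [264.1, 166.1, 128.4, 135.8] (array([537.2,  -8.1]), array([152.3, 393.2]), 12.4)
lens 0.56 [357.3, 294.4, 38.4, 39.2] (array([ 592.3, -243. ]), array([73.4, 71. ]), 7.7)
camera 0.58 [356.0, 294.6, 38.6, 42.2] (array([ 591.4, -243.7]), array([71.1, 72.2]), 5.5)
tin 0.89 [267.9, 160.4, 21.1, 17.6] (array([490.8, 221.9]), array([69.6, 52.2]), 78.2)
spool 0.93 [366.6, 165.7, 23.3, 28.0] (array([735.2, 133.5]), array([102.5,  58. ]), 66.9)
driver 0.61 [393.3, 246.2, 66.0, 31.1] (array([ 763.8, -132.8]), array([171.8,  28.8]), 9.8)
```

View pics/top0.png

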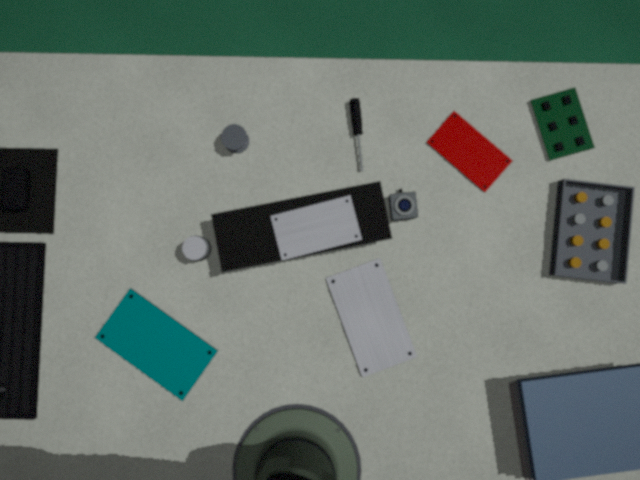

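View pics/side0.png

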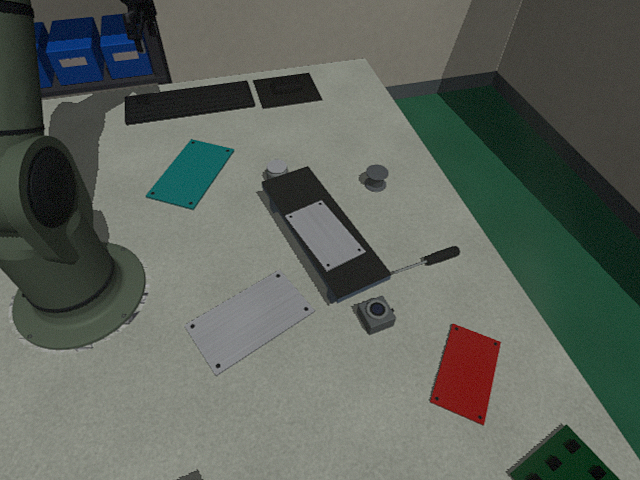

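The top view shows the small aluminium panel lying on the ledge at about (316,227). The large grey plate at (370,318) and the red and teal ones are look-alikes. The lens is at about (403,205) in the top view and (377,309) in the side view, at the ledge's -y end. I'll push along -y with the fingers shut, starting by turning the tool and closing.

```bash
python3 -m handwheel '[{"wz":0.18,"claw":0},{"wz":0.18,"claw":0},{"wz":0.18,"claw":0},{"wz":0.18,"claw":0},{"wz":0.18,"claw":0},{"wz":0.02,"claw":0},{"claw":0}]'
cat >> h.py <<'E'
def lens_est():
    for c in("top","side"):
        f=optics.grab_frame(c)
        for d in optics.masks_of("lens",c)[:1]:
            l,t,w,h=[int(v) for v in d["rect"]]
            g=cv2.cvtColor(f["frame"],6)[t+3:t+h-3,l+3:l+w-3]
            # dark lens blob
            b=(g<np.percentile(g,15)+8).astype(np.uint8)
            n,_,st,ce=cv2.connectedComponentsWithStats(b); k=1+np.argmax(st[1:,4])
            uv=ce[k]+[l+3,t+3]; print(c,"lens",uv,st[k],ray(f,uv,.043))
def panel(c="top"):
    f=optics.grab_frame(c); out=[]
    for d in optics.masks_of("panel",c):
        r=rect(f,d["region"],.076)
        if abs(r[0][0]-555)<60 and -190<r[0][1]<40: out.append((round(d["p"],2),)+r)
    return out
def tool(w):  # world delta mm -> tool cm
    from scipy.spatial.transform import Rotation as Ro
    return np.round(Ro.from_euler("xyz",monitor.observe()["tool_rot"]).inv().apply(w)/10,2)
E
python3 - <<'E'
from h import *
lens_est()
print(panel(),panel("side"))
s=monitor.observe();print(s["position"],s["tool_rot"],s["grip_width"])
p=s["position"]*1000
print(tool(np.array([508,81,200])-p))
E
```

```text
top lens [404.20952381 204.72380952] [  6   9  11  12 105] [[ 0.59829642 -0.23131666  0.043     ]]
side lens [377.09032258 308.81290323] [ 11   3  15  14 155] [[ 0.59764292 -0.23165377  0.043     ]]
[(0.86, array([540.7, -35.9]), array([ 99.6, 183.1]), 15.9)] [(0.86, array([540.5, -36.5]), array([104.4, 184.7]), 15.9)]
[0.22937672 0.58137914 0.20000644] [-3.14157669e+00 -3.65773511e-05  2.76578991e+00] 0.08542882101544985
[-44.28 -36.32  -0.  ]schema error: expected keys dx, dy, dz, wx, wy, wz, claw
```

```bash
python3 -m handwheel '[{"dx":0,"dy":0,"dz":0,"wx":0,"wy":0,"wz":0.18,"claw":0},{"dx":0,"dy":0,"dz":0,"wx":0,"wy":0,"wz":0.18,"claw":0},{"dx":0,"dy":0,"dz":0,"wx":0,"wy":0,"wz":0.18,"claw":0},{"dx":0,"dy":0,"dz":0,"wx":0,"wy":0,"wz":0.18,"claw":0},{"dx":0,"dy":0,"dz":0,"wx":0,"wy":0,"wz":0.18,"claw":0},{"dx":0,"dy":0,"dz":0,"wx":0,"wy":0,"wz":0.018,"claw":0}]'
python3 - <<'E'
from h import *
s=monitor.observe();print(s["position"],s["tool_rot"],s["grip_width"])
print(tool(np.array([508,81,200])-s["position"]*1000))
E
```

```text
clock: 1.95
position: [0.2292, 0.5814, 0.2]
tool_rot: [3.141, 0.0, 1.848]
force: [0.1, 0.3, -0.4]
grip_width: 0.0001
finger_force: 0.0
[0.22920358 0.58144486 0.19996604] [3.14143101e+00 1.96675668e-04 1.84813738e+00] 8.918802300501123e-05
[-5.577e+01  1.311e+01  1.000e-02]
```

```bash
python3 -m handwheel '[{"dx":-3.5,"dy":0.8,"dz":0,"wx":0,"wy":0,"wz":0,"claw":0},{"dx":-3.5,"dy":0.8,"dz":0,"wx":0,"wy":0,"wz":0,"claw":0},{"dx":-3.5,"dy":0.8,"dz":0,"wx":0,"wy":0,"wz":0,"claw":0},{"dx":-3.5,"dy":0.8,"dz":0,"wx":0,"wy":0,"wz":0,"claw":0},{"dx":-3.5,"dy":0.8,"dz":0,"wx":0,"wy":0,"wz":0,"claw":0},{"dx":-3.5,"dy":0.8,"dz":0,"wx":0,"wy":0,"wz":0,"claw":0},{"dx":-3.5,"dy":0.8,"dz":0,"wx":0,"wy":0,"wz":0,"claw":0},{"dx":-3.5,"dy":0.8,"dz":0,"wx":0,"wy":0,"wz":0,"claw":0}]'
python3 -m handwheel '[{"dx":-3.5,"dy":0.8,"dz":0,"wx":0,"wy":0,"wz":0,"claw":0},{"dx":-3.5,"dy":0.8,"dz":0,"wx":0,"wy":0,"wz":0,"claw":0},{"dx":-3.5,"dy":0.8,"dz":0,"wx":0,"wy":0,"wz":0,"claw":0},{"dx":-3.5,"dy":0.8,"dz":0,"wx":0,"wy":0,"wz":0,"claw":0},{"dx":-3.5,"dy":0.8,"dz":0,"wx":0,"wy":0,"wz":0,"claw":0},{"dx":-3.5,"dy":0.8,"dz":0,"wx":0,"wy":0,"wz":0,"claw":0},{"dx":-3.0,"dy":0.8,"dz":0,"wx":0,"wy":0,"wz":0,"claw":0},{"dx":0,"dy":0,"dz":0,"wx":0,"wy":0,"wz":0,"claw":0}]'
python3 - <<'E'
from h import *
s=monitor.observe();print(s["position"],s["tool_rot"])
print(tool(np.array([506,88,73])-s["position"]*1000))
E
```

```text
clock: 2.95
position: [0.3681, 0.3285, 0.2002]
tool_rot: [3.141, -0.0, 1.852]
force: [0.1, 0.2, -0.5]
grip_width: 0.0003
finger_force: 0.0
clock: 3.95
position: [0.4878, 0.112, 0.2001]
tool_rot: [3.141, 0.001, 1.848]
force: [-0.9, -0.2, -0.4]
grip_width: 0.0
finger_force: 0.0
[0.48784137 0.11195583 0.20009564] [3.14129564e+00 7.52259636e-04 1.84836834e+00]
[-2.79  1.09 12.71]
```

```bash
python3 -m handwheel '[{"dx":-1.4,"dy":0.55,"dz":2.5,"wx":0,"wy":0,"wz":0,"claw":0},{"dx":-1.4,"dy":0.55,"dz":2.5,"wx":0,"wy":0,"wz":0,"claw":0},{"dx":0,"dy":0,"dz":2.5,"wx":0,"wy":0,"wz":0,"claw":0},{"dx":0,"dy":0,"dz":2.5,"wx":0,"wy":0,"wz":0,"claw":0},{"dx":0,"dy":0,"dz":1.7,"wx":0,"wy":0,"wz":0,"claw":0},{"dx":0,"dy":0,"dz":0.9,"wx":0,"wy":0,"wz":0,"claw":0},{"dx":0,"dy":0,"dz":0,"wx":0,"wy":0,"wz":0,"claw":0}]'
python3 - <<'E'
from h import *
f=optics.grab_frame("side");cv2.imwrite("pics/s1.png",cv2.resize(f["frame"][130:330,200:440],None,fx=3,fy=3))
s=monitor.observe();print(s["position"],s["tool_rot"],s["force"])
y=np.array([-np.sin(np.radians(15.9)),np.cos(np.radians(15.9))])
print(tool(np.r_[np.array([540.5,-36])+101*y,72.8]-s["position"]*1000))
E
```

```text
clock: 4.82
position: [0.505, 0.0904, 0.0738]
tool_rot: [-3.141, -0.0, 1.849]
force: [-0.1, 0.3, -0.4]
grip_width: -0.0001
finger_force: 0.0
[0.50532392 0.09036642 0.07430608] [ 3.14141505e+00 -1.29725308e-04  1.84891033e+00] [-0.04154759  0.36165737  0.12591936]
[-3.02 -0.08  0.15]
```

View pics/s1.png

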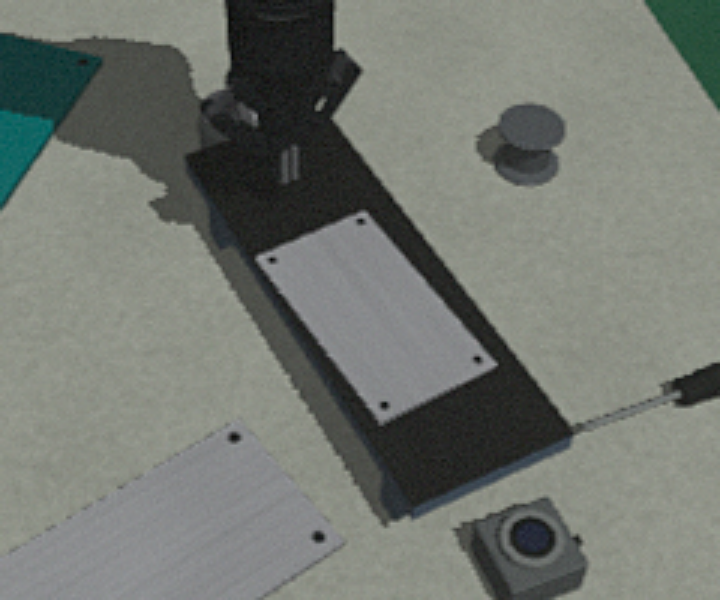

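The crop shows the shut fingertips at (290,165), just above the ledge and squarely behind the panel's rear edge. Next is the push.

```bash
python3 -m handwheel '[{"dx":-0.9,"dy":0,"dz":0.12,"wx":0,"wy":0,"wz":0,"claw":0},{"dx":-0.9,"dy":-0.08,"dz":0,"wx":0,"wy":0,"wz":0,"claw":0},{"dx":-0.6,"dy":0,"dz":0,"wx":0,"wy":0,"wz":0,"claw":0},{"dx":-0.6,"dy":0,"dz":0,"wx":0,"wy":0,"wz":0,"claw":0},{"dx":-0.6,"dy":0,"dz":0,"wx":0,"wy":0,"wz":0,"claw":0},{"dx":-0.6,"dy":0,"dz":0,"wx":0,"wy":0,"wz":0,"claw":0},{"dx":-0.6,"dy":0,"dz":0,"wx":0,"wy":0,"wz":0,"claw":0},{"dx":-0.6,"dy":0,"dz":0,"wx":0,"wy":0,"wz":0,"claw":0}]'
cat >> h.py <<'E'
def rep():
    s=monitor.observe();print(s["position"],s["tool_rot"],s["force"])
    L=np.array([598,-231.5])
    for c in("top","side"):
        for p,ce,sz,a in panel(c):
            if sz[0]>sz[1]: a-=90
            r=np.radians(a);y=np.array([-np.sin(r),np.cos(r)]);x=np.array([np.cos(r),np.sin(r)])
            print(c,p,ce,sz,a,"lens in panel",x@(L-ce),y@(L-ce),"tcp in panel",x@(s["position"][:2]*1000-ce),y@(s["position"][:2]*1000-ce))
E
python3 -c "
from h import *
rep()"
```

```text
clock: 5.88
position: [0.5193, 0.0376, 0.0728]
tool_rot: [-3.142, 0.0, 1.848]
force: [0.3, 0.3, -0.3]
grip_width: 0.0001
finger_force: 0.0
[0.51934289 0.03755287 0.07278057] [-3.14154880e+00  3.52502465e-05  1.84784899e+00] [ 0.25027155  0.30256114 -0.30127357]
top 0.82 [547.2 -58.3] [102.1 131.6] 15.9 lens in panel 1.4067218475705918 -180.49072312349895 tcp in panel -0.5315570613445618 99.81737204471472
side 0.71 [540.4 -36.5] [102.7 183.5] 15.4 lens in panel 3.7484523739570497 -203.29463619289166 tcp in panel -0.6358712742034627 76.98587124226563
```

```bash
python3 -c "
from h import *
f=optics.grab_frame('side');cv2.imwrite('pics/s2.png',cv2.resize(f['frame'][150:290,240:410],None,fx=4,fy=4,interpolation=2))"
```

```text
(no output)
```

View pics/s2.png

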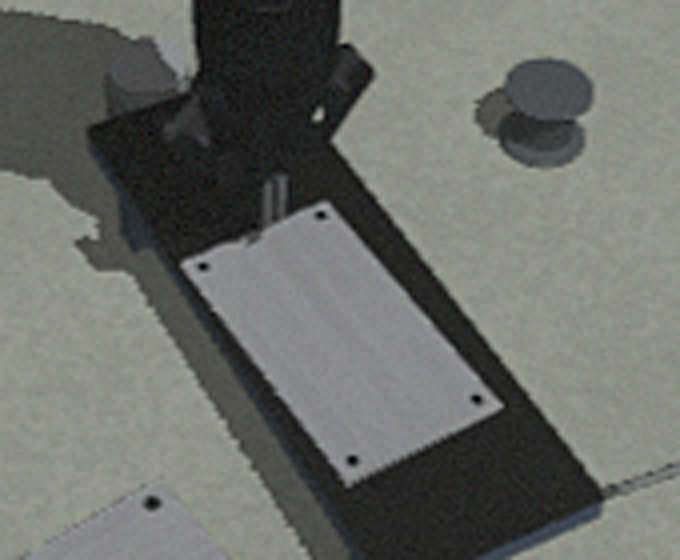

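```bash
python3 -c "
from h import *
f=optics.grab_frame('side');fl=240/np.tan(np.radians(f['fovy'])/2)
def pr(X):
  q=np.array(f['R'])@X+f['t'];return q[:2]/q[2]*fl+[f['cx'],f['cy']]
p=monitor.observe()['position'];print(p)
for z in(0,.01,.02,.03):
  u=pr(p+[0,0,z]);print(z,u,(u-[240,150])*4)
print(ray(f,[[180/4+240,262/4+150],[330/4+240,202/4+150]],.076))
cv2.imwrite('pics/s3.png',cv2.resize(f['frame'][185:225,285:335],None,fx=14,fy=14,interpolation=2))
f=optics.grab_frame('top');cv2.imwrite('pics/t3.png',cv2.resize(f['frame'][170:280,200:400],None,fx=4,fy=4,interpolation=2))
"
```

```text
[0.51917148 0.03812491 0.07275676]
0 [305.91020279 212.18990571] [263.64081117 248.75962284]
0.01 [305.93579942 209.249151  ] [263.74319769 236.99660402]
0.02 [305.96178737 206.26343783] [263.84714949 225.05375131]
0.03 [305.98817569 203.23172725] [263.95270277 212.92690898]
[[0.46907462 0.03739447 0.076     ]
 [0.56633702 0.06176614 0.076     ]]
```

View pics/s3.png

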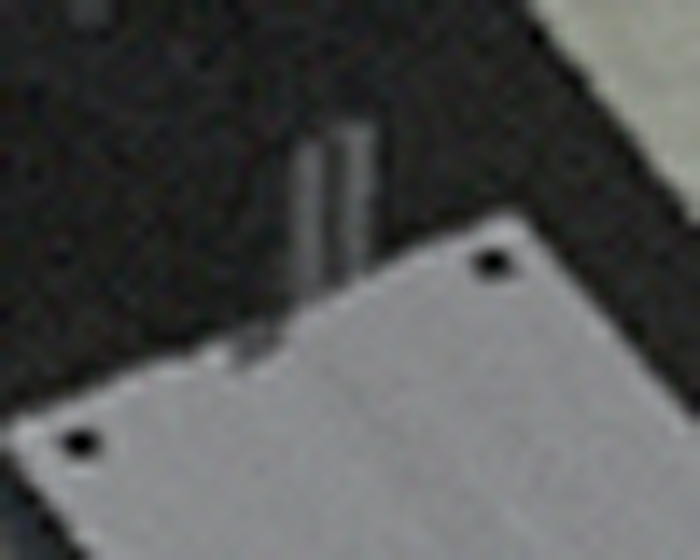

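```bash
python3 -c "
from h import *
f=optics.grab_frame('side');fl=240/np.tan(np.radians(f['fovy'])/2)
def pr(X):
  q=np.array(f['R'])@X+f['t'];return q[:2]/q[2]*fl+[f['cx'],f['cy']]
for z in(0,.01,.02): print(z,(pr(np.array([.5053,.0904,.0743+z]))-[200,130])*3)
"
```

```text
0 [283.98132347 201.8973299 ]
0.01 [283.80687477 192.98075962]
0.02 [283.62983082 183.93153859]
```

View pics/t3.png

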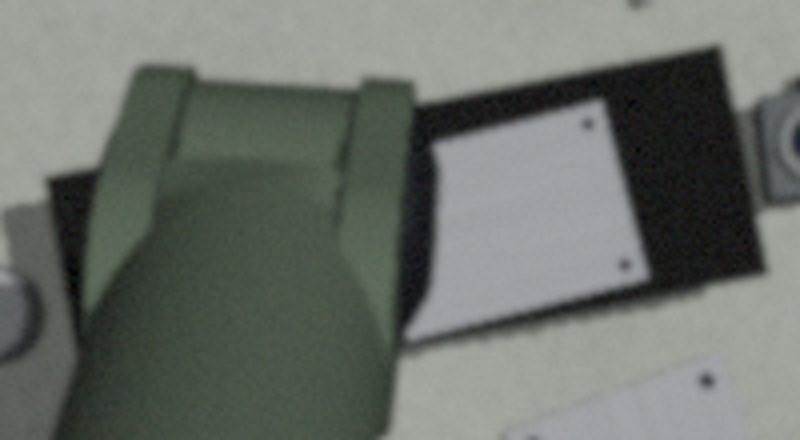

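The side crop shows the light finger strips ending at (330,290), about 20 mm above where the TCP projects. The small notch at (255,345) is their shadow on the panel. The top view shows the panel hasn't moved. With zero force as well, the tips are passing over the panel, so I'll back off and find the ledge surface by touch.

```bash
python3 -m handwheel '[{"dx":1.5,"dy":0,"dz":0,"wx":0,"wy":0,"wz":0,"claw":0},{"dx":1.5,"dy":0,"dz":0,"wx":0,"wy":0,"wz":0,"claw":0},{"dx":1.5,"dy":0,"dz":0,"wx":0,"wy":0,"wz":0,"claw":0},{"dx":0,"dy":0,"dz":0.1,"wx":0,"wy":0,"wz":0,"claw":0},{"dx":0,"dy":0,"dz":0.1,"wx":0,"wy":0,"wz":0,"claw":0},{"dx":0,"dy":0,"dz":0.1,"wx":0,"wy":0,"wz":0,"claw":0},{"dx":0,"dy":0,"dz":0,"wx":0,"wy":0,"wz":0,"claw":0}]'
python3 -m handwheel '[{"dx":0,"dy":0,"dz":0.1,"wx":0,"wy":0,"wz":0,"claw":0},{"dx":0,"dy":0,"dz":0.1,"wx":0,"wy":0,"wz":0,"claw":0},{"dx":0,"dy":0,"dz":0,"wx":0,"wy":0,"wz":0,"claw":0}]'
```

```text
clock: 7.15
position: [0.507, 0.0807, 0.0697]
tool_rot: [-3.141, 0.0, 1.847]
force: [-1.3, -0.4, 0.8]
grip_width: 0.0
finger_force: 0.0
clock: 7.52
position: [0.5069, 0.0811, 0.0677]
tool_rot: [-3.141, 0.0, 1.848]
force: [0.2, 1.0, 0.4]
grip_width: -0.0001
finger_force: 0.0
```

```bash
R='no'; python3 -m handwheel '[{"dx":0,"dy":0,"dz":0.15,"wx":0,"wy":0,"wz":0,"claw":0},{"dx":0,"dy":0,"dz":0.15,"wx":0,"wy":0,"wz":0,"claw":0},{"dx":0,"dy":0,"dz":0.1,"wx":0,"wy":0,"wz":0,"claw":0},{"dx":0,"dy":0,"dz":0,"wx":0,"wy":0,"wz":0,"claw":0}]'|grep -E 'pos|^force'
```

```text
position: [0.5069, 0.0812, 0.0637]
force: [0.4, 0.4, 0.1]
```

```bash
python3 -m handwheel '[{"dx":0,"dy":0,"dz":0.1,"wx":0,"wy":0,"wz":0,"claw":0},{"dx":0,"dy":0,"dz":0.1,"wx":0,"wy":0,"wz":0,"claw":0},{"dx":0,"dy":0,"dz":0,"wx":0,"wy":0,"wz":0,"claw":0}]'|grep -E 'pos|^force'
```

```text
position: [0.5069, 0.0812, 0.0617]
force: [-0.3, -0.0, -1.0]
```

```bash
python3 -m handwheel '[{"dx":0,"dy":0,"dz":0.1,"wx":0,"wy":0,"wz":0,"claw":0},{"dx":0,"dy":0,"dz":0.1,"wx":0,"wy":0,"wz":0,"claw":0},{"dx":0,"dy":0,"dz":0,"wx":0,"wy":0,"wz":0,"claw":0}]'|grep -E 'pos|^force'
python3 -c "
from h import *
f=optics.grab_frame('side');fl=240/np.tan(np.radians(f['fovy'])/2)
def pr(X):
  q=np.array(f['R'])@X+f['t'];return q[:2]/q[2]*fl+[f['cx'],f['cy']]
p=monitor.observe()['position'];print(p)
for z in(0,.01,.02): print(z,(pr(p+[0,0,z])-[270,160])*14)
g=f['frame'][160:200,270:325].astype(float)*2.5
cv2.imwrite('pics/s4.png',cv2.resize(np.clip(g,0,255).astype(np.uint8),None,fx=14,fy=14,interpolation=2))
"
```

```text
position: [0.5069, 0.0812, 0.0597]
force: [0.4, -0.1, 1.8]
[0.50689746 0.08118302 0.05975137]
0 [368.48926437 617.29520311]
0.01 [367.85041913 576.61808836]
0.02 [367.20212399 535.33927212]
```

View pics/s4.png

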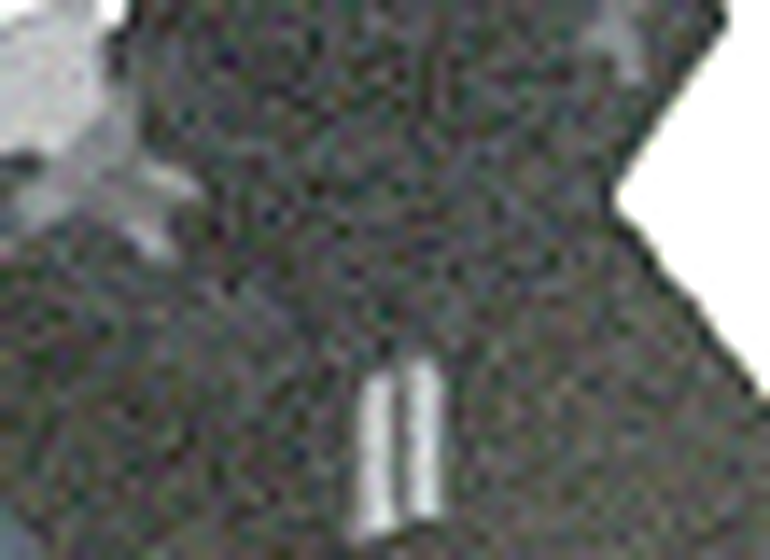

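The crop shows the two finger strips ending at about (395,525). That is well above the reported TCP at (368,617), so the tip is 20 to 32 mm higher than reported. I'll keep descending by touch.

```bash
python3 -m handwheel '[{"dx":0,"dy":0,"dz":0.2,"wx":0,"wy":0,"wz":0,"claw":0},{"dx":0,"dy":0,"dz":0.2,"wx":0,"wy":0,"wz":0,"claw":0},{"dx":0,"dy":0,"dz":0.2,"wx":0,"wy":0,"wz":0,"claw":0},{"dx":0,"dy":0,"dz":0,"wx":0,"wy":0,"wz":0,"claw":0}]'|grep -E 'pos|^force'
```

```text
position: [0.5069, 0.0812, 0.0536]
force: [-0.3, 0.2, 0.5]
```

```bash
python3 -m handwheel '[{"dx":0,"dy":0,"dz":0.1,"wx":0,"wy":0,"wz":0,"claw":0},{"dx":0,"dy":0,"dz":0.1,"wx":0,"wy":0,"wz":0,"claw":0},{"dx":0,"dy":0,"dz":0,"wx":0,"wy":0,"wz":0,"claw":0}]'|grep -E 'pos|^force'
```

```text
position: [0.5069, 0.0812, 0.0517]
force: [0.3, 0.5, -0.7]
```

```bash
python3 -m handwheel '[{"dx":0,"dy":0,"dz":0.1,"wx":0,"wy":0,"wz":0,"claw":0},{"dx":0,"dy":0,"dz":0.1,"wx":0,"wy":0,"wz":0,"claw":0},{"dx":0,"dy":0,"dz":0,"wx":0,"wy":0,"wz":0,"claw":0}]'|grep -E 'pos|^force'
```

```text
position: [0.5069, 0.0812, 0.0497]
force: [0.0, -0.1, -0.6]
```

```bash
python3 -m handwheel '[{"dx":0,"dy":0,"dz":0.1,"wx":0,"wy":0,"wz":0,"claw":0},{"dx":0,"dy":0,"dz":0.1,"wx":0,"wy":0,"wz":0,"claw":0},{"dx":0,"dy":0,"dz":0,"wx":0,"wy":0,"wz":0,"claw":0}]'|grep -E 'pos|^force'
```

```text
position: [0.5069, 0.0812, 0.0477]
force: [0.7, -0.3, -0.1]
```

```bash
python3 -c "
from h import *
f=optics.grab_frame('side');fl=240/np.tan(np.radians(f['fovy'])/2)
def pr(X):
  q=np.array(f['R'])@X+f['t'];return q[:2]/q[2]*fl+[f['cx'],f['cy']]
p=monitor.observe()['position'];print(p)
d=np.array([.274,-.962,0])
for z in(0,.01,.02,.03): print(z,pr(p+[0,0,z]),pr(p+[0,0,z]+.011*d))
g=cv2.cvtColor(f['frame'],6)[185:206,290:308];print(g)
"
```

```text
[0.50693129 0.08116227 0.04777456]
0 [296.39005404 207.5205914 ] [298.67800617 210.37889461]
0.01 [296.34532474 204.66534045] [298.64977234 207.52871537]
0.02 [296.29993959 201.76822482] [298.62112222 204.63651218]
0.03 [296.25388409 198.82831696] [298.59204654 201.70134871]
[[26 31 23 29 30 27 20 42 32 26 26 29 29 36 33 26 30 34]
 [37 26 28 31 32 32 37 33 25 37 37 21 37 29 28 33 37 34]
 [32 31 20 27 33 31 31 33 31 32 35 34 38 32 24 32 30 40]
 [29 24 36 34 36 38 25 25 27 27 32 25 28 31 15 28 25 35]
 [36 31 31 32 28 29 29 33 40 63 54 35 34 36 32 37 31 43]
 [25 30 25 24 35 30 26 41 51 88 90 45 20 29 27 33 35 30]
 [34 36 33 28 24 28 56 70 48 65 83 60 23 38 32 38 40 38]
 [30 34 32 33 35 49 81 76 42 66 83 52 29 25 27 34 40 31]
 [34 26 29 30 29 44 76 73 41 64 85 57 41 29 34 39 31 39]
 [27 31 31 37 32 51 75 74 42 67 83 54 29 33 34 40 34 30]
 [19 30 30 31 28 41 77 75 41 63 81 57 31 35 34 32 38 36]
 [30 31 31 25 26 39 76 80 53 64 81 54 35 33 26 34 33 32]
 [32 19 27 39 22 48 74 81 45 65 86 55 30 39 37 33 32 39]
 [31 21 37 32 27 45 75 78 58 64 82 52 35 30 34 35 31 36]
 [25 39 21 31 34 53 77 87 55 70 81 55 29 33 32 35 41 35]
 [31 31 36 32 41 49 84 85 48 66 72 37 30 31 35 39 37 37]
 [30 24 37 36 29 44 79 85 48 31 30 38 31 35 34 26 32 37]
 [21 29 28 20 28 23 28 20 26 31 37 34 33 40 28 30 40 27]
 [31 44 34 34 38 26 22 35 37 37 41 36 40 33 36 38 41 32]
 [31 33 31 40 35 39 41 33 33 35 34 36 29 37 35 34 28 24]
 [40 34 32 22 29 37 38 36 37 35 42 33 34 37 30 26 34 69]]
```

```bash
python3 -m handwheel '[{"dx":0,"dy":0,"dz":0.1,"wx":0,"wy":0,"wz":0,"claw":0},{"dx":0,"dy":0,"dz":0.1,"wx":0,"wy":0,"wz":0,"claw":0},{"dx":0,"dy":0,"dz":0.1,"wx":0,"wy":0,"wz":0,"claw":0},{"dx":0,"dy":0,"dz":0,"wx":0,"wy":0,"wz":0,"claw":0}]'|grep -E 'pos|^force'
```

```text
position: [0.5069, 0.0812, 0.0447]
force: [0.9, 0.0, 0.9]
```

```bash
python3 -m handwheel '[{"dx":0,"dy":0,"dz":0.1,"wx":0,"wy":0,"wz":0,"claw":0},{"dx":0,"dy":0,"dz":0.1,"wx":0,"wy":0,"wz":0,"claw":0},{"dx":0,"dy":0,"dz":0,"wx":0,"wy":0,"wz":0,"claw":0}]'|grep -E 'pos|^force'
```

```text
position: [0.5069, 0.0812, 0.0427]
force: [0.1, -0.2, -0.4]
```

```bash
python3 -m handwheel '[{"dx":0,"dy":0,"dz":0.1,"wx":0,"wy":0,"wz":0,"claw":0},{"dx":0,"dy":0,"dz":0.05,"wx":0,"wy":0,"wz":0,"claw":0},{"dx":0,"dy":0,"dz":0,"wx":0,"wy":0,"wz":0,"claw":0}]'|grep -E 'pos|^force'
```

```text
position: [0.5069, 0.0812, 0.0413]
force: [0.1, -1.2, 0.0]
```

```bash
python3 -m handwheel '[{"dx":0,"dy":0,"dz":0.1,"wx":0,"wy":0,"wz":0,"claw":0},{"dx":0,"dy":0,"dz":0,"wx":0,"wy":0,"wz":0,"claw":0}]'|grep -E 'pos|^force'
```

```text
position: [0.5069, 0.0811, 0.0402]
force: [-0.0, 0.4, 0.4]
```

```bash
python3 -m handwheel '[{"dx":0,"dy":0,"dz":0.1,"wx":0,"wy":0,"wz":0,"claw":0},{"dx":0,"dy":0,"dz":0,"wx":0,"wy":0,"wz":0,"claw":0}]'|grep -E 'pos|^force'
```

```text
position: [0.5069, 0.0812, 0.0392]
force: [-0.5, 0.0, 0.3]
```

```bash
python3 -m handwheel '[{"dx":0,"dy":0,"dz":0.1,"wx":0,"wy":0,"wz":0,"claw":0},{"dx":0,"dy":0,"dz":0,"wx":0,"wy":0,"wz":0,"claw":0}]'|grep -E 'pos|^force'
python3 -c "
from h import *
f=optics.grab_frame('side')
g=cv2.cvtColor(f['frame'],6)[196:210,290:308];print(g)
"
```

```text
position: [0.507, 0.0812, 0.0388]
force: [-3.5, -0.1, 13.0]
[[ 26  38  33  27  33  47  77  84  47  59  82  54  36  35  32  31  32  31]
 [ 25  33  21  31  25  50  79  84  48  60  84  62  32  32  35  29  35  32]
 [ 19  33  31  28  39  38  76  82  53  57  84  54  30  32  34  30  33  37]
 [ 34  33  26  40  33  46  76  85  47  59  82  59  27  34  27  33  38  34]
 [ 28  28  25  31  28  45  70  83  45  64  84  54  24  30  36  42  33  33]
 [ 27  28  34  33  25  39  67  86  49  69  90  54  29  39  30  36  33  35]
 [ 31  36  33  37  30  40  72  82  48  58  78  54  28  37  40  38  33  30]
 [ 33  30  25  14  42  52  75  81  45  34  37  31  34  41  32  37  32  34]
 [ 31  36  37  28  33  38  74  74  36  32  32  32  36  30  31  37  29  30]
 [ 35  41  34  37  36  31  33  29  29  31  32  39  32  32  28  21  35  56]
 [ 34  34  45  34  38  26  31  36  37  26  35  32  27  27  34  62  85 129]
 [ 34  36  39  29  36  36  32  30  34  31  24  35  56  68  82 120 145 135]
 [ 34  27  34  37  35  33  31  27  31  31  64  92 119 134 143 138 137 130]
 [ 28  34  34  28  35  33  23  37  60  85 134 153 144 143 135 136 131 131]]
```

Contact came at TCP z = 0.0388, so the true fingertip is about 31 mm above the reported TCP. I'll raise 3 mm and push.

```bash
python3 -m handwheel '[{"dx":0,"dy":0,"dz":-0.3,"wx":0,"wy":0,"wz":0,"claw":0},{"dx":-0.7,"dy":0,"dz":0,"wx":0,"wy":0,"wz":0,"claw":0},{"dx":-0.7,"dy":0,"dz":0,"wx":0,"wy":0,"wz":0,"claw":0},{"dx":-0.6,"dy":0,"dz":0,"wx":0,"wy":0,"wz":0,"claw":0},{"dx":-0.6,"dy":0,"dz":0,"wx":0,"wy":0,"wz":0,"claw":0},{"dx":-0.6,"dy":0,"dz":0,"wx":0,"wy":0,"wz":0,"claw":0},{"dx":-0.6,"dy":0,"dz":0,"wx":0,"wy":0,"wz":0,"claw":0},{"dx":-0.6,"dy":0,"dz":0,"wx":0,"wy":0,"wz":0,"claw":0}]'
python3 -c "
from h import *
rep()"
```

```text
clock: 13.55
position: [0.519, 0.0385, 0.0413]
tool_rot: [-3.141, 0.0, 1.848]
force: [-0.5, 1.2, 0.2]
grip_width: 0.0002
finger_force: 0.9
[0.51903291 0.03845315 0.04126781] [-3.14147542e+00  3.12735075e-05  1.84771200e+00] [-0.46846426  1.16474719  0.21721307]
top 0.84 [550.1 -71.8] [104.  159.9] 16.3 lens in panel 1.152200070961621 -166.72484048574307 tcp in panel 1.1260270031659818 114.54105398261017
side 0.69 [547.7 -60.3] [105.7 189.9] 16.3 lens in panel 0.2280656191129873 -178.4362014448676 tcp in panel 0.2018925513173481 102.82969302348563
```

```bash
python3 -m handwheel '[{"dx":-0.6,"dy":0,"dz":0,"wx":0,"wy":0,"wz":0,"claw":0},{"dx":-0.6,"dy":0,"dz":0,"wx":0,"wy":0,"wz":0,"claw":0},{"dx":-0.6,"dy":0,"dz":0,"wx":0,"wy":0,"wz":0,"claw":0},{"dx":-0.6,"dy":0,"dz":0,"wx":0,"wy":0,"wz":0,"claw":0},{"dx":-0.6,"dy":0,"dz":0,"wx":0,"wy":0,"wz":0,"claw":0},{"dx":-0.6,"dy":0,"dz":0,"wx":0,"wy":0,"wz":0,"claw":0},{"dx":-0.6,"dy":0,"dz":0,"wx":0,"wy":0,"wz":0,"claw":0},{"dx":-0.6,"dy":0,"dz":0,"wx":0,"wy":0,"wz":0,"claw":0}]'
python3 -c "
from h import *
rep()"
```

```text
clock: 14.75
position: [0.5322, -0.0077, 0.0413]
tool_rot: [-3.142, 0.0, 1.848]
force: [-0.7, 1.2, -0.8]
grip_width: -0.0002
finger_force: 1.0
[ 0.5321627  -0.00768631  0.04129105] [-3.14151647e+00  4.53365293e-06  1.84778547e+00] [-0.72722667  1.23141217 -0.84865314]
side 0.66 [ 562. -108.] [101.8 183.7] 16.6 lens in panel -0.7829006937694374 -128.637619173023 tcp in panel 0.06469239166910004 104.65703932553939
```

```bash
python3 -m handwheel '[{"dx":-0.6,"dy":0,"dz":0,"wx":0,"wy":0,"wz":0,"claw":0},{"dx":-0.6,"dy":0,"dz":0,"wx":0,"wy":0,"wz":0,"claw":0},{"dx":-0.6,"dy":0,"dz":0,"wx":0,"wy":0,"wz":0,"claw":0},{"dx":-0.6,"dy":0,"dz":0,"wx":0,"wy":0,"wz":0,"claw":0},{"dx":-0.6,"dy":0,"dz":0,"wx":0,"wy":0,"wz":0,"claw":0},{"dx":-0.4,"dy":0,"dz":0,"wx":0,"wy":0,"wz":0,"claw":0},{"dx":0,"dy":0,"dz":0,"wx":0,"wy":0,"wz":0,"claw":0}]'|grep pos
python3 -c "
from h import *
rep()"
```

```text
position: [0.5415, -0.0405, 0.0413]
[ 0.54151233 -0.04052574  0.04131301] [3.14146291e+00 3.30641855e-04 1.84717005e+00] [ 0.01889662 -0.4280721  -0.02483351]
top 0.87 [ 578.8 -164.1] [101.9 129.5] 16.3 lens in panel -0.48867457533746683 -70.07967749040674 tcp in panel -1.1057230821662674 129.07263663252573
side 0.58 [ 570.9 -140.5] [104.5 182. ] 16.5 lens in panel 0.1386184468710916 -94.94941171448188 tcp in panel 0.2167450064512541 104.20384300564474
```

```bash
python3 -m handwheel '[{"dx":-0.3,"dy":0,"dz":0,"wx":0,"wy":0,"wz":0,"claw":0},{"dx":-0.2,"dy":0,"dz":0,"wx":0,"wy":0,"wz":0,"claw":0},{"dx":0,"dy":0,"dz":0,"wx":0,"wy":0,"wz":0,"claw":0},{"dx":1,"dy":0,"dz":0,"wx":0,"wy":0,"wz":0,"claw":0},{"dx":2,"dy":0,"dz":0,"wx":0,"wy":0,"wz":0,"claw":0},{"dx":3,"dy":0,"dz":-3,"wx":0,"wy":0,"wz":0,"claw":0},{"dx":4,"dy":0,"dz":-4,"wx":0,"wy":0,"wz":0,"claw":0},{"dx":4,"dy":0,"dz":-4,"wx":0,"wy":0,"wz":0,"claw":0}]'
python3 -m handwheel '[{"dx":4,"dy":0,"dz":-4,"wx":0,"wy":0,"wz":0,"claw":0},{"dx":4,"dy":0,"dz":-2,"wx":0,"wy":0,"wz":0,"claw":0},{"dx":4,"dy":0,"dz":0,"wx":0,"wy":0,"wz":0,"claw":0},{"dx":0,"dy":0,"dz":0,"wx":0,"wy":0,"wz":0,"claw":0}]'
python3 -c "
from h import *
rep()
f=optics.grab_frame('top');a=f['frame'][150:290,170:440]
cv2.imwrite('pics/end.png',cv2.resize(a,None,fx=2.9,fy=2.9,interpolation=2))
for n,z in(('ledge',.07),('tin',.055),('spool',.046),('driver',.02)):
  for d in optics.masks_of(n,'top')[:1]: print(n,rect(f,d['region'],z))
"
```

```text
clock: 17.02
position: [0.5036, 0.0915, 0.1524]
tool_rot: [-3.141, -0.0, 1.848]
force: [0.9, 0.6, -0.3]
grip_width: 0.0002
finger_force: 0.0
clock: 17.52
position: [0.4703, 0.2086, 0.2113]
tool_rot: [3.141, -0.001, 1.853]
force: [-0.1, -0.2, -0.2]
grip_width: 0.0001
finger_force: 0.0
[0.47030646 0.20862914 0.21133483] [ 3.14139671e+00 -1.03670801e-03  1.85262114e+00] [-0.07964086 -0.17889684 -0.24708618]
top 0.85 [ 571.9 -143.6] [ 99.8 180.9] 16.8 lens in panel -0.41985606583208196 -91.69211373331943 tcp in panel 4.547948063949237 366.55958757502475
side 0.87 [ 572.4 -144.5] [104.1 185.1] 17.6 lens in panel -1.9044993997892066 -90.66825730119778 tcp in panel 9.461013382750208 367.4694140914238
ledge (array([543.3,  -2.6]), array([135.2, 382.7]), 12.3)
tin (array([492.8, 219. ]), array([55.9, 43.8]), 17.6)
spool (array([740.2, 153.9]), array([66.7, 55.5]), 27.9)
driver (array([ 802.5, -121.5]), array([90.1, 25.3]), 7.2)
```

View pics/end.png

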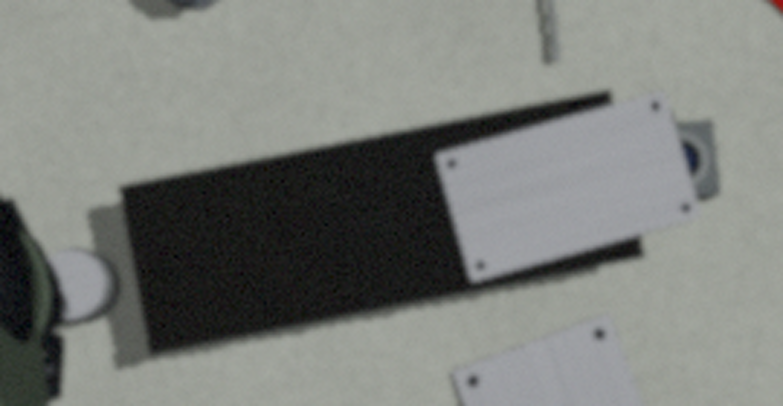

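The final view shows the panel flat on the ledge, with its end edge across the lens at about (685,155). The lens is 91 mm along the panel from its centre and about 1 mm off its centre line. The panel is roughly 5° off square, and the arm is clear.

```bash
python3 -c "
from h import *
print(job_done())"
```

```text
the job is handed in; nothing more can be done
None
```

I pushed the panel along the ledge until its end edge lay across the lens (about 1 mm from centre, panel about 5° off square with the ledge), backed the arm clear, and handed the job in at about 18 s; no verdict was returned.

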